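# Lock the measuring pallet with its quarter-turn T-bolt

## Robot

A 6-joint arm with a two-finger parallel gripper is mounted at the origin on a cart in front of the work surface, level with it; the furniture and walls round the work are solid. World frame = base frame: x ahead of the robot, y to its left, z up, the work surface at z = 0. Lengths are in m, angles in rad, forces in N, time in s.
With the tool pointing down it reaches from about 0.25 to 0.775 m from the base axis. Payload 8.9 kg.
Tool frame: the origin (TCP) lies midway between the tips of the shut fingers; the grasp point (between the pads) lies 19 mm behind it; z points along the fingers, y is the line along which they close (so a half turn about z gives the same grasp; the last joint's range is limited). The gripper opens to 85 mm and grips with 20 to 120 N. Pads are 22 mm wide; open, the fingers measure 114 mm over their backs; the gripper's body (76 mm by 85 mm) begins 54 mm behind the grasp point. The pads swing forward as they close: fully open they stand 13 mm farther back than shut.
Start: joints at [-1.277, 0.291, -0.153, 1.127, 0, 1.431], TCP at [0.22, -0.477, 0.231] pointing down, gripper open.
Joint ranges: [-2.52, 2.52], [-0.91, 1.74], [-1.3, 1.37], [-1.96, 2.02], [-1.52, 1.47], [-3.14, 3.14]. Speed limits (rad/s): [2.22, 2.22, 2.79, 3.14, 3.14, 3.14].

## Interface

Orientations are given as a unit quaternion [w, x, y, z].
In Python, from plant import manip gives the robot as it stands.
- The arm moves only by the shell command python3 -m jog 'ROWS' [FORCE]. ROWS is JSON, a list of rows, each an object with "dp": the shift along the tool's x, y, z in cm, a list of three; "delta_rot": the turn, a rotation vector about the tool's x, y, z in degrees, a list of three; "hand": the gripper command: -1 is fully open, 1 is shut, values between are in proportion. In form: [{"dp": [tx, ty, tz], "delta_rot": [ax, ay, az], "hand": hand}, ...]. A call has 1 to 12 rows; each row shifts and turns the commanded pose from where the row before left it, along the tool's axes as they then stand; what a row does not reach is not made up. A row lasts 1/8 s, in which the tool goes at most 62.5 mm and 10.7 degrees, less where a joint would pass 70% of its speed; a pose out of reach is approached as far as the arm can. A call with a gripper value outside its range is refused whole. The fingers move at their own pace and stop on an object; FORCE is the grip in N (left out, the last holds). Time passes only in rows, so rows that do not move let the fingers close. It gives the time, the measured TCP pose, the force, the opening and the grip force at its end, in the units of the state.
- manip.read_state(): the state, without advancing time (a new reading comes with each control period).
- manip.snapshot(name): name is "scene" or "side" or "wrist"; returns the picture (400x640x3 uint8, blue, green, red); there is no depth.
- manip.get_calibration(name): a dict with "K" (3x3 intrinsics, pixels), "extrinsics" (4x4, takes a point from camera to world coordinates); the wrist camera has in their place "mount" (4x4, takes a point from camera to tool coordinates, whose origin is the TCP and whose axes are the flange's). Camera axes: x right, y down, z forward; pixel columns grow to the right and rows downward; lengths in m; the calibration is good to about 2 mm. A picture is of the moment at which its call begins: read the wrist's pose just before it. get_calibration takes no time and is no camera call.
- manip.sign_off(): hands the job in; it is judged then, once.
The state is a dict: "time_s": time; "q": joint angles; "qd": joint speeds; "tau": joint torques, N m; "tool_pos": TCP position; "orientation": TCP orientation; "ft_force": force on the tool from outside, world axes, zero at the start; "wrist_torque": the same for the moment, N m; "gripper_width": finger opening in m; "grasp_force": force on a finger pad.
Only numpy, scipy, OpenCV 4.12 (cv2) and the standard library are available. Lean on these libraries where they do the work, as an engineer would, in place of code of your own. Each camera call takes 0.05 s, during which the arm holds its last target. There are 200 camera calls.

## Task

Lock the measuring pallet to its base: lift the T-bolt out of the grey holder, pass its head down through the slot in the pallet until the collar sits flat in the recess, and turn it a quarter turn clockwise (seen from above) to its stop. Then slide the red forked keeper fully home over the bolt's handle, and leave the ring gauge, the stylus case and the V-block where they are.

Things in the scene. Friction and masses are not known exactly. Their poses are not given: they have to be found in the camera images.
- bolt_grip (a point): Loose upright T-bolt, 67 mm tall, 0.22 kg; point on its axis, mid-height of the black handle bar: 50 mm (x) by 16 (y) by 26 tall, a yellow dash on each half of its top. Below the bar a neck 16 mm thick, 15 tall, then the collar, 44 mm wide, 8 thick, its underside 36 mm below this point. z up; a half turn changes nothing. At the start its collar lies on the grey holder's top, head in the pocket.
- bolt_head (a point): Centre of the lowest face of the T-bolt's head, on its axis 54 mm below bolt_grip. The head is 34 mm long (x, parallel to the bar) by 10 mm (y) by 8 mm tall, on a shank 9 mm thick and 10 mm long below the collar. Axes as those of bolt_grip.
- holder: Fixed grey block, 72 x 72 x 40 mm, with a round pocket 38 mm wide and 28 mm deep in its top; the bolt has 1 to 2 mm of play in it and comes clear when lifted 20 mm. Origin: centre of its underside, on the worktop.
- seat (a point): Centre of the floor of the round recess (49 mm wide, 6 deep) in the fixed aluminium pallet, 34 mm above the worktop; pallet 94 mm (x) by 245 (y, -108 to +138 from here), its top 6 mm above here. x: along the slot; y: towards the keeper, the locked line; z up. Red dots beside the recess mark the slot line, green dots the locked line. Bolt seated: bolt_grip is 36 mm above here.
- slot (a point): Centre of the lower mouth of the slot, 8 mm below seat, same axes: slot 40 mm (x) by 15 mm (y), hollow of 20 mm below. Once the collar is seated the head is 2 mm below the plate and turns freely; pins stop it about 93 degrees clockwise from above. The other way it is blocked after some 30 degrees.
- bush_top (a point): Top centre of a bronze bush, 40 mm wide, fixed on the pallet: 74 mm from seat along -y, 42 mm above seat. The part to be measured; not handled.
- keeper (a joint): Travel of the forked keeper in m, along -y of seat: 0 back, 0.052 fully home (hard stop). Starts near 0, about 2 N of friction. Its two tines (24 mm apart inside, wider at the tips, 23 to 32 mm above seat) pass either side of the handle bar; their tips are 50 mm from seat's centre at 0. If the bar is not on the locked line the tines strike it at about 0.042.
- keeper_tab (a point): Middle of the keeper's upright red tab, 30 mm (x) by 10 mm (y) by 30 mm tall, its top 15 mm above this point; the keeper's body below begins 14 mm beneath this point. To be pushed, or pinched from above across the 10 mm. Axes as those of seat; at y = 122 mm of seat with the keeper back, 70 mm when home.
- ring_gauge: Loose steel ring gauge, 62 mm wide and 22 mm tall, knurled; a bystander. Origin: centre of its underside.
- stylus_case: Loose black stylus case, 58 x 92 x 19 mm, shut; a bystander. Origin: centre of its underside.
- v_block: Loose steel V-block, 48 x 45 x 38 mm; a bystander. Origin: centre of its underside.

How it is judged:
On the way, in this order (a step that is already met when the one before it is completed fails the run):
1. the T-bolt's collar sits in the recess with the head along the slot, below it (z of bolt_grip in the frame of seat below 0.039 m and horizontal distance between bolt_grip and seat below 0.005 m and angle between the x axis of bolt_grip and the x axis of seat, either way round below 0.45 rad), for 0.1 s.
2. the seated T-bolt is turned a quarter turn (z of bolt_grip in the frame of seat below 0.039 m and horizontal distance between bolt_grip and seat below 0.005 m and angle between the x axis of bolt_grip and the y axis of seat, either way round below 0.25 rad), for 0.1 s.
At the end, for the whole second after the job is handed in: The T-bolt stands upright with its collar on the floor of the recess (within 2 mm in height, 4 mm sideways), its bar along the locked line within 0.25 rad, and the keeper is within 5 mm of fully home; the ring gauge, the stylus case and the V-block lie within 25 mm of where they were (z of bolt_grip in the frame of seat between 0.033 and 0.038 m and horizontal distance between bolt_grip and seat below 0.004 m and angle between bolt_grip's own z axis and vertical below 0.06 rad and angle between the x axis of bolt_grip and the y axis of seat, either way round below 0.25 rad and value of joint keeper above 0.047 m); the robot touches nothing.
It fails at once if the ring gauge, the stylus case or the V-block is pushed more than 25 mm away (distance of any of ring_gauge, stylus_case, v_block from where it was at the start of the episode above 0.025 m).
It also fails if it takes over 58 s, if anything falls off the work surface, if the arm or the gripper's body presses on something with over 40 N, if the wrist force passes 120 N, or if a joint passes its speed limit or range.

## Working session

There is one attempt and no reset: what is moved stays moved. The work goes in short steps, Python scripts to look and compute and a shell command to move; the robot and the scene stay as the last step left them, time stands still between calls to the robot, and variables do not carry over. Pictures are saved under pics/ and viewed, at most 10 in all, crops included, and the job is handed in when it is done.

```bash
ls; mkdir -p pics
python3 - <<'E'
from plant import manip
import cv2
s=manip.read_state();print({k:s[k] for k in('time_s','tool_pos','orientation','ft_force','gripper_width')})
for n in('scene','side'):
    cv2.imwrite(f'pics/{n}0.png',manip.snapshot(n))
for n in('scene','side','wrist'):
    c=manip.get_calibration(n);print(n,{k:v.round(4).tolist() if hasattr(v,'round') else v for k,v in c.items()})
E
```

```text
pics
{'time_s': 0.0, 'tool_pos': array([ 0.22006619, -0.47618692,  0.23075312]), 'orientation': array([-6.28047603e-04,  9.76677499e-01,  2.14710655e-01, -5.83390808e-05]), 'ft_force': array([-0.58447545, -0.17092892,  0.11814523]), 'gripper_width': 0.0853979331639139}
scene {'K': [[464.2985, 0.0, 318.2981], [0.0, 464.2985, 201.5965], [0.0, 0.0, 1.0]], 'extrinsics': [[0.4527, -0.3616, 0.815, -0.5456], [-0.8916, -0.1876, 0.412, -0.5363], [0.0039, -0.9133, -0.4073, 0.6006], [0.0, 0.0, 0.0, 1.0]]}
side {'K': [[438.5631, 0.0, 327.2021], [0.0, 438.5631, 201.3082], [0.0, 0.0, 1.0]], 'extrinsics': [[0.9948, -0.0357, 0.095, 0.3866], [-0.0996, -0.5252, 0.8451, -1.0093], [0.0197, -0.8502, -0.5261, 0.6882], [0.0, 0.0, 0.0, 1.0]]}
wrist {'K': [[305.6577, 0.0, 326.1864], [0.0, 305.6577, 197.6243], [0.0, 0.0, 1.0]], 'mount': [[-0.0001, -0.9634, -0.2679, 0.0666], [1.0, 0.0, -0.0005, -0.0], [0.0004, -0.2679, 0.9634, -0.1424], [0.0, 0.0, 0.0, 1.0]]}
```

View pics/scene0.png

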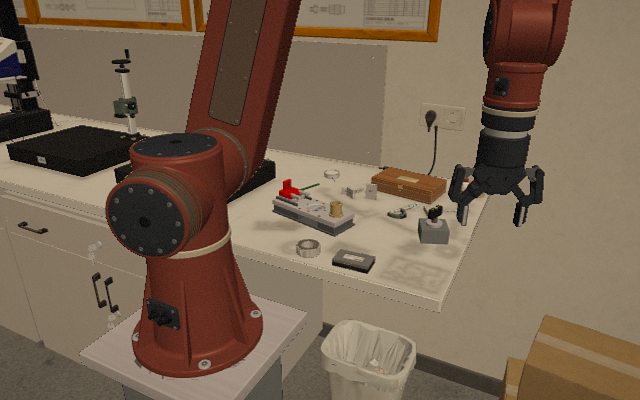

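View pics/side0.png

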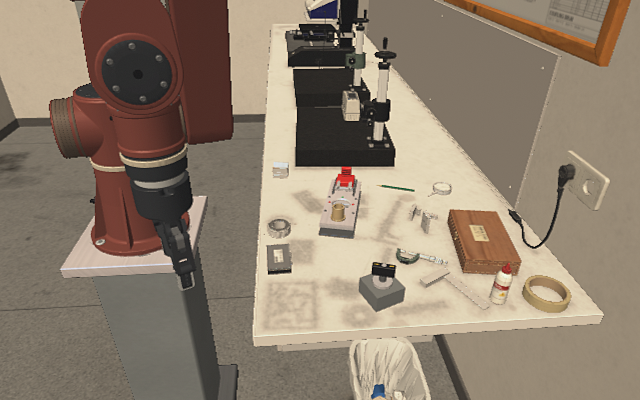

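The side view shows the holder with the bolt at about (382,285), the pallet at (340,208) with the keeper tab at (346,172), the ring gauge at (278,228) and the stylus case at (278,258). I'll enlarge that region.

```bash
cat > h.py <<'E'
import numpy as np,cv2
from plant import manip
from scipy.spatial.transform import Rotation as R
def ray(n,uv,z,T=None):
    c=manip.get_calibration(n);E=np.array(c['extrinsics']) if T is None else T
    d=E[:3,:3]@np.linalg.inv(c['K'])@[uv[0],uv[1],1]; o=E[:3,3]
    return o+d*(z-o[2])/d[2]
def tool():
    s=manip.read_state();T=np.eye(4);q=s['orientation']
    T[:3,:3]=R.from_quat([q[1],q[2],q[3],q[0]]).as_matrix();T[:3,3]=s['tool_pos'];return T
def wristT(): return tool()@np.array(manip.get_calibration('wrist')['mount'])
E
python3 - <<'E'
from h import *
im=cv2.imread('pics/side0.png')[150:320,255:465]
cv2.imwrite('pics/sc.png',cv2.resize(im,None,fx=3.5,fy=3.5,interpolation=cv2.INTER_CUBIC))
for l,uv,z in(('bolt',(383,265),.089),('bush',(338,207),.076),('tab',(346,170),.08),('ring',(278,228),.022),('case',(278,258),.019),('vb',(281,167),.038),('pfront',(340,233),.04)):print(l,ray('side',uv,z).round(3))
print(tool().round(3))
E
```

```text
bolt [ 0.587 -0.309  0.089]
bush [ 0.522 -0.056  0.076]
tab [0.57  0.141 0.08 ]
ring [ 0.365 -0.063  0.022]
case [ 0.364 -0.183  0.019]
vb [0.377 0.254 0.038]
pfront [ 0.521 -0.121  0.04 ]
[[ 0.908  0.419 -0.     0.22 ]
 [ 0.419 -0.908  0.001 -0.476]
 [ 0.    -0.001 -1.     0.231]
 [ 0.     0.     0.     1.   ]]
```

View pics/sc.png

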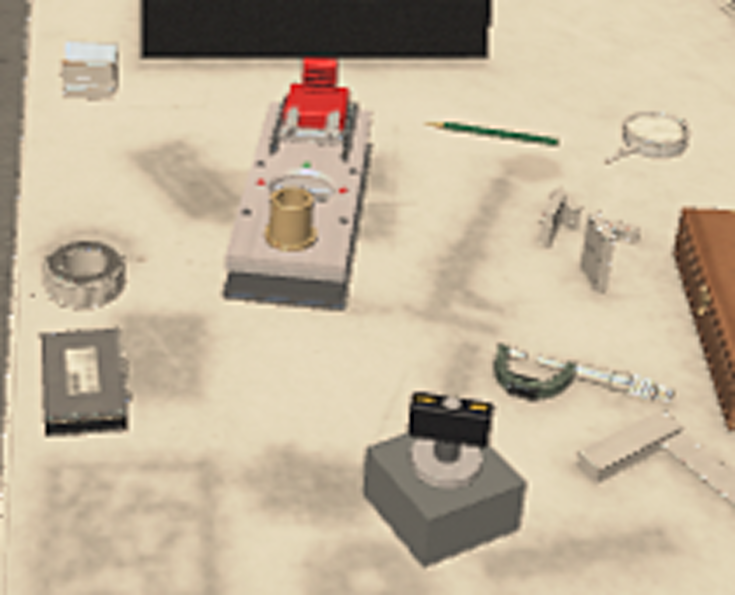

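The crop shows the yellow dashes at (427,398) and (481,407), the red dots at (262,182) and (344,190), a green dot at (306,166), the bush top at (291,197) and the red tab top at (320,65).

Run:
```python
from h import *
f=lambda u,v,z:ray('side',(255+u/3.5,150+v/3.5),z)
a,b=f(427,398,.089),f(481,407,.089);r,s=f(262,182,.04),f(344,190,.04)
g=f(306,166,.04);bu=f(291,197,.076);tb=f(320,64,.1)
ang=lambda v:np.degrees(np.arctan2(v[1],v[0]))
print('bar',(a+b)/2,ang(b-a)); print('seat',(r+s)/2,ang(s-r),np.linalg.norm(s-r));print(g,bu,ang((r+s)/2-bu),tb)
T=tool();print('tool yaw',ang(T[:3,0]))
d=np.r_[((a+b)/2)[:2],.25]-T[:3,3];print('dp cm',T[:3,:3].T@d*100)
```

```text
bar [ 0.59053416 -0.3092817   0.089     ] -19.181037917930873
seat [0.5426394  0.01961186 0.04      ] -14.426528920911446 0.06597673085345336
[0.54910929 0.04999235 0.04      ] [ 0.52315773 -0.05231232  0.076     ] 74.84429820906006 [0.56678542 0.1134191  0.1       ]
tool yaw 24.796958707285533
dp cm [40.63221693  0.38210546 -1.91401291]
```

```bash
python3 -m jog '[{"dp":[5,0,0],"delta_rot":[0,0,0],"hand":-1},{"dp":[5,0,0],"delta_rot":[0,0,0],"hand":-1},{"dp":[5,0,0],"delta_rot":[0,0,0],"hand":-1},{"dp":[5,0,0],"delta_rot":[0,0,0],"hand":-1},{"dp":[5,0,0],"delta_rot":[0,0,0],"hand":-1},{"dp":[5,0,0],"delta_rot":[0,0,0],"hand":-1},{"dp":[5,0.4,0],"delta_rot":[0,0,0],"hand":-1},{"dp":[5,0,0],"delta_rot":[0,0,0],"hand":-1},{"dp":[0,0,0],"delta_rot":[0,0,-10],"hand":-1},{"dp":[0,0,0],"delta_rot":[0,0,-10],"hand":-1},{"dp":[0,0,0],"delta_rot":[0,0,-10],"hand":-1},{"dp":[0,0,0],"delta_rot":[0,0,-10],"hand":-1}]' 40
python3 -m jog '[{"dp":[0,0,0],"delta_rot":[0,0,-10],"hand":-1},{"dp":[0,0,0],"delta_rot":[0,0,-10],"hand":-1},{"dp":[0,0,0],"delta_rot":[0,0,-10],"hand":-1},{"dp":[0,0,0],"delta_rot":[0,0,-10],"hand":-1},{"dp":[0,0,0],"delta_rot":[0,0,-10],"hand":-1},{"dp":[0,0,0],"delta_rot":[0,0,-10],"hand":-1},{"dp":[0,0,0],"delta_rot":[0,0,-10],"hand":-1},{"dp":[0,0,0],"delta_rot":[0,0,-10],"hand":-1},{"dp":[0,0,0],"delta_rot":[0,0,-10],"hand":-1},{"dp":[0,0,0],"delta_rot":[0,0,-6],"hand":-1},{"dp":[0,0,0],"delta_rot":[0,0,0],"hand":-1}]'
cat >> h.py <<'E'
ang=lambda v:np.degrees(np.arctan2(v[1],v[0]))
def yaw(): return ang(tool()[:3,0])
def yel(im):  # yellow blobs
    h=cv2.cvtColor(im,cv2.COLOR_BGR2HSV);m=cv2.inRange(h,(20,150,120),(35,255,255))
    n,_,st,c=cv2.connectedComponentsWithStats(m);return [(c[i].round(1),st[i,4]) for i in range(1,n) if st[i,4]>8]
E
python3 - <<'E'
from h import *
T=tool();W=wristT();im=manip.snapshot('wrist');cv2.imwrite('pics/w1.png',im);np.save('W1',W)
print(T.round(4),yaw(),yel(im),manip.read_state()['q'].round(2))
E
```

```text
time_s: 1.6
tool_pos: [0.5848, -0.3122, 0.2307]
orientation: [-0.0, 0.843, 0.538, -0.0]
ft_force: [-0.4, 0.5, -0.4]
gripper_width: 0.0856
grasp_force: 0.0
time_s: 2.98
tool_pos: [0.5848, -0.3124, 0.2308]
orientation: [-0.0, 0.167, 0.986, 0.0]
ft_force: [0.1, 0.1, 0.2]
gripper_width: 0.0855
grasp_force: 0.0
[[-9.441e-01  3.297e-01 -7.000e-04  5.848e-01]
 [ 3.297e-01  9.441e-01  5.000e-04 -3.124e-01]
 [ 8.000e-04  2.000e-04 -1.000e+00  2.308e-01]
 [ 0.000e+00  0.000e+00  0.000e+00  1.000e+00]] 160.6571669639133 [(array([330.5, 172.5]), np.int32(44)), (array([331.3, 205.6]), np.int32(36))] [-0.6   0.57  0.27  1.28  0.   -0.26]
```

View pics/w1.png

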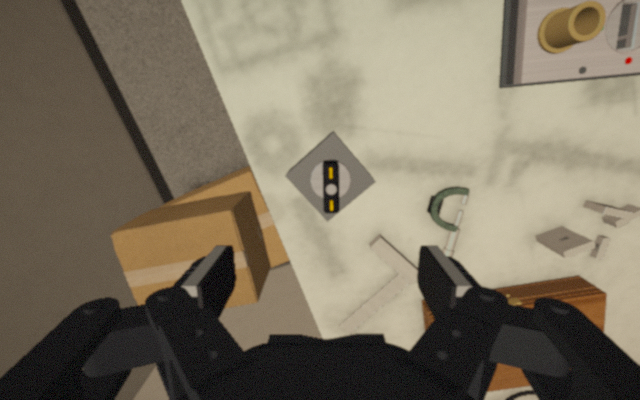

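The wrist picture shows the dashes at (330.5,172.5) and (331.3,205.6), the bar vertical in the image, and the fingers straddling it. The grasp yaw is right.

Run:
```python
from h import *
W=np.load('W1.npy');a,b=ray('wrist',(330.5,172.5),.089,W),ray('wrist',(331.3,205.6),.089,W)
c=(a+b)/2;T=tool();print(c,ang(a-b),np.linalg.norm(a-b),'dp',T[:3,:3].T@(np.r_[c[:2],.057]-T[:3,3])*100)
```

```text
[ 0.58770388 -0.30938186  0.089     ] 162.32411853457376 0.03261980491946154 dp [-0.18309571  0.37618864 17.39424179]
```

```bash
python3 -m jog '[{"dp":[-0.2,0.4,4],"delta_rot":[0,0,-1.7],"hand":-1},{"dp":[0,0,4],"delta_rot":[0,0,0],"hand":-1},{"dp":[0,0,0],"delta_rot":[0,0,0],"hand":-1},{"dp":[0,0,0],"delta_rot":[0,0,0],"hand":-1}]'
python3 - <<'E'
from h import *
W=wristT();im=manip.snapshot('wrist');y=yel(im);print(y)
p=[ray('wrist',u[0],.089,W) for u in y][:2];c=(p[0]+p[1])/2;T=tool()
print(c,ang(p[0]-p[1]),yaw(),'dp',T[:3,:3].T@(np.r_[c[:2],.057]-T[:3,3])*100)
E
```

```text
time_s: 3.52
tool_pos: [0.5888, -0.3098, 0.1528]
orientation: [0.001, 0.153, 0.988, -0.0]
ft_force: [-0.1, -1.6, -0.2]
gripper_width: 0.0852
grasp_force: 0.0
[(array([327.5, 189.4]), np.int32(59)), (array([327.1, 232.5]), np.int32(64))]
[ 0.58767391 -0.30941241  0.089     ] 161.97477600461022 162.44794569896868 dp [0.18099321 0.02049333 9.63147743]
```

```bash
python3 -m jog '[{"dp":[0.2,0,3],"delta_rot":[0,0,0.4],"hand":-1},{"dp":[0,0,3],"delta_rot":[0,0,0],"hand":-1},{"dp":[0,0,2.5],"delta_rot":[0,0,0],"hand":-1},{"dp":[0,0,1.2],"delta_rot":[0,0,0],"hand":-0.3},{"dp":[0,0,0],"delta_rot":[0,0,0],"hand":1},{"dp":[0,0,0],"delta_rot":[0,0,0],"hand":1},{"dp":[0,0,0],"delta_rot":[0,0,0],"hand":1},{"dp":[0,0,0],"delta_rot":[0,0,0],"hand":1},{"dp":[0,0,0],"delta_rot":[0,0,0],"hand":1},{"dp":[0,0,0],"delta_rot":[0,0,0],"hand":1}]' 60
python3 -c "
from h import *
print(tool().round(4),yaw())"
```

```text
time_s: 4.82
tool_pos: [0.587, -0.3092, 0.0557]
orientation: [0.001, 0.156, 0.988, -0.0]
ft_force: [-0.9, 1.0, 6.1]
gripper_width: 0.0153
grasp_force: 59.1
[[-9.516e-01  3.074e-01  1.800e-03  5.870e-01]
 [ 3.074e-01  9.516e-01 -1.300e-03 -3.092e-01]
 [-2.100e-03 -7.000e-04 -1.000e+00  5.570e-02]
 [ 0.000e+00  0.000e+00  0.000e+00  1.000e+00]] 162.09548470448695
```

```bash
python3 -m jog '[{"dp":[0,0,-1],"delta_rot":[0,0,0],"hand":1},{"dp":[0,0,-2],"delta_rot":[0,0,0],"hand":1},{"dp":[0,0,-4],"delta_rot":[0,0,0],"hand":1},{"dp":[0,0,-4],"delta_rot":[0,0,0],"hand":1},{"dp":[1.3,5,-3.5],"delta_rot":[0,0,0],"hand":1},{"dp":[1.4,5,0],"delta_rot":[0,0,0],"hand":1},{"dp":[1.4,5,0],"delta_rot":[0,0,0],"hand":1},{"dp":[1.4,5,0],"delta_rot":[0,0,0],"hand":1},{"dp":[1.4,5,0],"delta_rot":[0,0,0],"hand":1},{"dp":[1.4,5.2,0],"delta_rot":[0,0,-3],"hand":1},{"dp":[0,0,0],"delta_rot":[0,0,0],"hand":1},{"dp":[0,0,0],"delta_rot":[0,0,0],"hand":1}]'
python3 - <<'E'
from h import *
W=wristT();im=manip.snapshot('wrist');np.save('W2',W);cv2.imwrite('pics/w2.png',im)
print(tool().round(4),yaw())
h=cv2.cvtColor(im,cv2.COLOR_BGR2HSV)
for l,m in(('red',cv2.inRange(h,(0,150,90),(8,255,255))|cv2.inRange(h,(172,150,90),(180,255,255))),('green',cv2.inRange(h,(45,100,60),(80,255,255)))):
    n,_,st,c=cv2.connectedComponentsWithStats(m);print(l,[(c[i].round(1).tolist(),int(st[i,4])) for i in range(1,n) if st[i,4]>4])
E
```

```text
time_s: 6.32
tool_pos: [0.6001, 0.0041, 0.1996]
orientation: [0.0, 0.129, 0.992, -0.0]
ft_force: [0.1, -1.1, -3.1]
gripper_width: 0.015
grasp_force: 59.4
[[-9.662e-01  2.579e-01  0.000e+00  6.001e-01]
 [ 2.579e-01  9.662e-01 -4.000e-04  3.500e-03]
 [-1.000e-04 -3.000e-04 -1.000e+00  1.995e-01]
 [ 0.000e+00  0.000e+00  0.000e+00  1.000e+00]] 165.0533046738419
red [([327.6, 82.3], 27), ([446.6, 116.7], 3684), ([328.4, 153.7], 24)]
green [([293.6, 119.6], 28), ([362.7, 118.6], 29), ([477.9, 251.0], 292)]
```

View pics/w2.png

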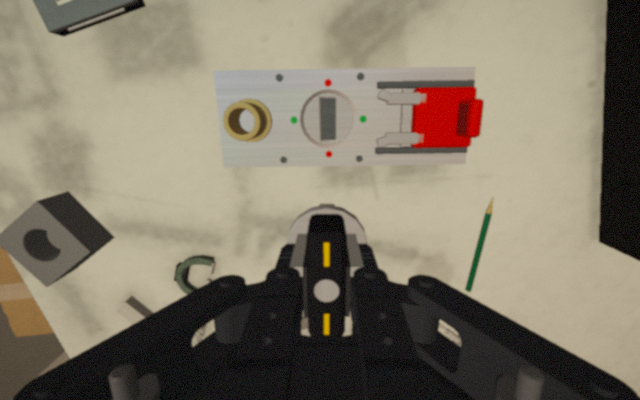

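The picture shows the red dots at (327.6,82.3) and (328.4,153.7), the green dots at (293.6,119.6) and (362.7,118.6), and the held bar with dashes near (326,254) and (326,323).

Run:
```python
from h import *
W=np.load('W2.npy');g=lambda u,z=.04:ray('wrist',u,z,W)
r1,r2,g1,g2=g((327.6,82.3)),g((328.4,153.7)),g((293.6,119.6)),g((362.7,118.6))
print((r1+r2)/2,(g1+g2)/2,'xang',ang(r1-r2),'yang',ang(g2-g1))
im=cv2.imread('pics/w2.png');y=yel(im);print(y)
T=tool();zt=T[2,3]+.0333;p=[g(u[0],zt) for u in y if u[1]>40][:2]
b=(p[0]+p[1])/2;print('bar',b,ang(p[0]-p[1]),np.linalg.norm(p[0]-p[1]))
s=((r1+r2)/2+(g1+g2)/2)/2
print('bar in tool',T[:3,:3].T@(b-T[:3,3])*100,'dp',T[:3,:3].T@(s-b)*100)
```

```text
[0.53944959 0.02127087 0.04      ] [0.53950494 0.0213752  0.04      ] xang 165.86723011305634 yang 75.91772467041562
[(array([326.1, 253.8]), np.int32(166)), (array([326.3, 323.8]), np.int32(131))]
bar [0.60049608 0.00341617 0.23281164] 165.25921432674863 0.031962523138668424
bar in tool [-0.03960565  0.00380871 -3.32999647] dp [ 6.35975633  0.16296591 19.28029427]
```

```bash
python3 -m jog '[{"dp":[3.2,0.2,0],"delta_rot":[0,0,-0.6],"hand":1},{"dp":[3.2,0,2],"delta_rot":[0,0,0],"hand":1},{"dp":[0,0,4],"delta_rot":[0,0,0],"hand":1},{"dp":[0,0,3.4],"delta_rot":[0,0,0],"hand":1},{"dp":[0,0,0],"delta_rot":[0,0,0],"hand":1},{"dp":[0,0,0],"delta_rot":[0,0,0],"hand":1}]'
python3 - <<'E'
from h import *
W=wristT();im=manip.snapshot('wrist');np.save('W3',W);cv2.imwrite('pics/w3.png',im)
s=manip.snapshot('side');cv2.imwrite('pics/s3.png',s)
print(tool().round(4),yaw())
h=cv2.cvtColor(im,cv2.COLOR_BGR2HSV)
for l,m in(('red',cv2.inRange(h,(0,150,90),(8,255,255))|cv2.inRange(h,(172,150,90),(180,255,255))),('green',cv2.inRange(h,(45,100,60),(80,255,255)))):
    n,_,st,c=cv2.connectedComponentsWithStats(m);print(l,[(c[i].round(1).tolist(),int(st[i,4])) for i in range(1,n) if st[i,4]>4])
    for i in range(1,n):
        if 4<st[i,4]<300: print(ray('wrist',c[i],.04,W).round(4))
c=cv2.resize(s[150:270,280:400],(480,480),interpolation=cv2.INTER_CUBIC)
cv2.imwrite('pics/m3.png',np.hstack([cv2.resize(im[0:400,200:450],(300,480)),c]))
E
```

```text
time_s: 7.12
tool_pos: [0.5396, 0.0214, 0.1065]
orientation: [0.001, 0.125, 0.992, -0.0]
ft_force: [0.5, 0.4, -1.9]
gripper_width: 0.0152
grasp_force: 59.3
[[-9.688e-01  2.477e-01  2.500e-03  5.400e-01]
 [ 2.477e-01  9.688e-01 -3.000e-04  2.170e-02]
 [-2.500e-03  4.000e-04 -1.000e+00  1.069e-01]
 [ 0.000e+00  0.000e+00  0.000e+00  1.000e+00]] 165.65861261268805
red [([326.6, 166.3], 55), ([492.5, 221.2], 7168)]
[0.5075 0.0293 0.04  ]
green [([281.1, 212.0], 50), ([372.8, 211.5], 51), ([524.3, 318.6], 92)]
[ 0.5315 -0.0106  0.04  ]
[0.5475 0.0533 0.04  ]
[0.665  0.1513 0.04  ]
```

View pics/m3.png

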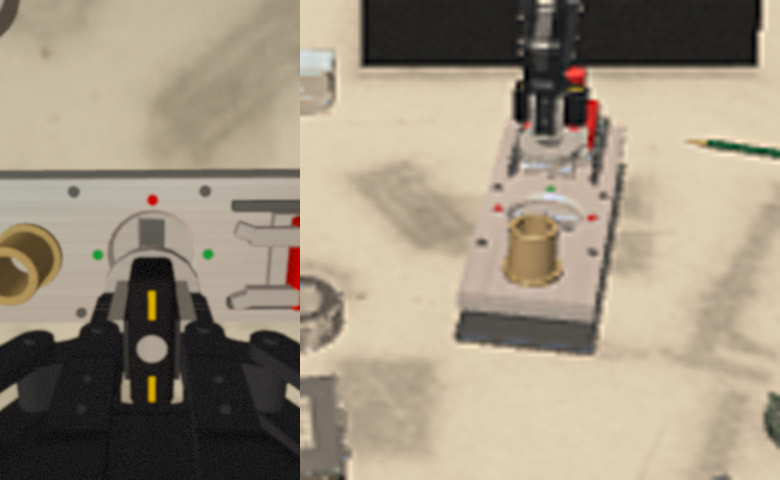

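The left pane shows the bar in line with the slot, red dot straight ahead and the green dots symmetric about it. The side pane shows the collar hanging above the pallet, short of the recess in height only.

```bash
python3 -m jog '[{"dp":[0,0,2.5],"delta_rot":[0,0,-0.2],"hand":1},{"dp":[0,0,1.5],"delta_rot":[0,0,0],"hand":1},{"dp":[0,0,0.8],"delta_rot":[0,0,0],"hand":1},{"dp":[0,0,0.4],"delta_rot":[0,0,0],"hand":1},{"dp":[0,0,0.2],"delta_rot":[0,0,0],"hand":1},{"dp":[0,0,0],"delta_rot":[0,0,0],"hand":1}]'
```

```text
time_s: 7.98
tool_pos: [0.539, 0.0222, 0.0516]
orientation: [0.0, 0.123, 0.992, 0.0]
ft_force: [-0.0, -0.2, -2.2]
gripper_width: 0.0152
grasp_force: 59.6
```

```bash
python3 -m jog '[{"dp":[0,0,0.1],"delta_rot":[0,0,0],"hand":1},{"dp":[0,0,0.1],"delta_rot":[0,0,0],"hand":1},{"dp":[0,0,0],"delta_rot":[0,0,0],"hand":1},{"dp":[0,0,0],"delta_rot":[0,0,0],"hand":1}]'
```

```text
time_s: 8.48
tool_pos: [0.5389, 0.0222, 0.0497]
orientation: [0.0, 0.123, 0.992, 0.0]
ft_force: [-1.8, 0.5, 4.5]
gripper_width: 0.0153
grasp_force: 60.4
```

```bash
python3 -m jog '[{"dp":[0,0,0.05],"delta_rot":[0,0,0],"hand":1},{"dp":[0,0,0],"delta_rot":[0,0,10],"hand":1},{"dp":[0,0,0],"delta_rot":[0,0,10],"hand":1},{"dp":[0,0,0],"delta_rot":[0,0,10],"hand":1},{"dp":[0,0,0],"delta_rot":[0,0,10],"hand":1},{"dp":[0,0,0],"delta_rot":[0,0,10],"hand":1},{"dp":[0,0,0],"delta_rot":[0,0,10],"hand":1}]'
python3 -c "
from h import *
s=manip.read_state();print(yaw(),s['wrist_torque'],s['ft_force'])"
```

```text
time_s: 9.35
tool_pos: [0.5402, 0.0215, 0.0497]
orientation: [0.002, 0.605, 0.796, 0.0]
ft_force: [0.3, -2.9, 7.2]
gripper_width: 0.0149
grasp_force: 60.9
105.55284814697757 [-0.62092972  0.00434893  0.12225987] [ 0.25219915 -2.86099649  7.18547762]
```

```bash
python3 -m jog '[{"dp":[0,0,0],"delta_rot":[0,0,10],"hand":1},{"dp":[0,0,0],"delta_rot":[0,0,10],"hand":1},{"dp":[0,0,0],"delta_rot":[0,0,10],"hand":1},{"dp":[0,0,0],"delta_rot":[0,0,0],"hand":1},{"dp":[0,0,0],"delta_rot":[0,0,0],"hand":1}]'
python3 -c "
from h import *
s=manip.read_state();print(yaw(),s['wrist_torque'],s['ft_force'])"
```

```text
time_s: 9.98
tool_pos: [0.5399, 0.0217, 0.0497]
orientation: [0.001, 0.789, 0.615, 0.001]
ft_force: [0.6, -1.9, 7.2]
gripper_width: 0.0156
grasp_force: 61.0
75.87205114559474 [-0.42210122  0.18818333 -0.03425227] [ 0.63518588 -1.86770576  7.21841778]
```

```bash
python3 -m jog '[{"dp":[0,0,0],"delta_rot":[0,0,2],"hand":1},{"dp":[0,0,0],"delta_rot":[0,0,0],"hand":1},{"dp":[0,0,0],"delta_rot":[0,0,0],"hand":0},{"dp":[0,0,0],"delta_rot":[0,0,0],"hand":-0.5},{"dp":[0,0,0],"delta_rot":[0,0,0],"hand":-0.5},{"dp":[0,0,-1],"delta_rot":[0,0,0],"hand":-0.5},{"dp":[0,0,-4],"delta_rot":[0,0,0],"hand":-0.5},{"dp":[0,0,-4],"delta_rot":[0,0,0],"hand":-0.5},{"dp":[4,2,-4],"delta_rot":[0,0,0],"hand":-0.5},{"dp":[4,2,0],"delta_rot":[0,0,0],"hand":-0.5},{"dp":[4,2,0],"delta_rot":[0,0,-2],"hand":-0.5}]'
python3 -m jog '[{"dp":[0,0,0],"delta_rot":[0,0,-10],"hand":-0.5},{"dp":[0,0,0],"delta_rot":[0,0,-10],"hand":-0.5},{"dp":[0,0,0],"delta_rot":[0,0,-10],"hand":-0.5},{"dp":[0,0,0],"delta_rot":[0,0,-10],"hand":-0.5},{"dp":[0,0,0],"delta_rot":[0,0,-10],"hand":-0.5},{"dp":[0,0,0],"delta_rot":[0,0,-10],"hand":-0.5},{"dp":[0,0,0],"delta_rot":[0,0,-10],"hand":-0.5},{"dp":[0,0,0],"delta_rot":[0,0,-10],"hand":-0.5},{"dp":[0,0,0],"delta_rot":[0,0,-10],"hand":-0.5},{"dp":[0,0,0],"delta_rot":[0,0,0],"hand":-0.5},{"dp":[0,0,0],"delta_rot":[0,0,0],"hand":-0.5}]'
python3 - <<'E'
from h import *
W=wristT();im=manip.snapshot('wrist');np.save('W4',W);cv2.imwrite('pics/w4.png',im)
print(tool().round(4),yaw(),yel(im))
E
```

```text
time_s: 11.35
tool_pos: [0.6309, 0.1219, 0.1805]
orientation: [0.001, 0.788, 0.615, 0.001]
ft_force: [0.5, -1.1, -0.0]
gripper_width: 0.0639
grasp_force: 0.0
time_s: 12.72
tool_pos: [0.6296, 0.1209, 0.1791]
orientation: [0.0, 0.125, 0.992, 0.0]
ft_force: [-0.1, -0.5, 0.1]
gripper_width: 0.0643
grasp_force: 0.0
[[-9.691e-01  2.467e-01  1.000e-04  6.296e-01]
 [ 2.467e-01  9.691e-01  1.000e-04  1.209e-01]
 [-1.000e-04  1.000e-04 -1.000e+00  1.790e-01]
 [ 0.000e+00  0.000e+00  0.000e+00  1.000e+00]] 165.7176236233111 [(array([146.8, 119.9]), np.int32(64)), (array([189.3, 120.8]), np.int32(65))]
```

View pics/w4.png

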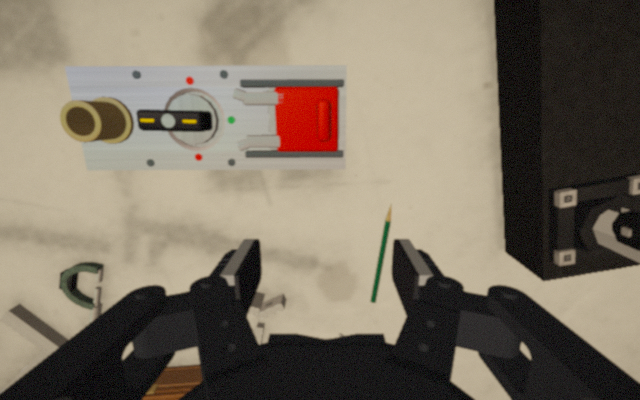

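The picture shows the bolt seated with its bar on the locked line (dashes at (146.8,119.9) and (189.3,120.8)). The keeper is still back, with its tab top at about columns 319–331, rows 100–143.

Run:
```python
from h import *
W=np.load('W4.npy');im=cv2.imread('pics/w4.png')
p=[ray('wrist',u,.083,W) for u in((146.8,119.9),(189.3,120.8))];print('bar',(p[0]+p[1])/2,ang(p[1]-p[0]))
T=tool()
for z in(.075,.08,.085,.09,.095,.1,.105):
    a,b=ray('wrist',(324.5,100),z,W),ray('wrist',(324.5,143),z,W);c=(a+b)/2
    print(z,c.round(4),np.linalg.norm(a-b).round(4),'seaty',((c[:2]-[.5395,.0214])@[.2436,.9699]).round(4),'dp',(T[:3,:3].T@(c-T[:3,3])*100).round(2))
cv2.imwrite('pics/c4.png',cv2.resize(im[60:180,220:360],None,fx=5,fy=5,interpolation=cv2.INTER_CUBIC))
s=manip.snapshot('side');cv2.imwrite('pics/s4.png',cv2.resize(s[140:250,290:400],None,fx=5,fy=5,interpolation=cv2.INTER_CUBIC))
```

```text
bar [0.53868037 0.01994398 0.083     ] 74.49316695139156
0.075 [0.5693 0.1343 0.075 ] 0.0327 seaty 0.1167 dp [ 6.18 -0.19 10.4 ]
0.08 [0.5691 0.1343 0.08  ] 0.032 seaty 0.1168 dp [ 6.2  -0.19  9.9 ]
0.085 [0.569  0.1344 0.085 ] 0.0314 seaty 0.1168 dp [ 6.21 -0.19  9.4 ]
0.09 [0.5689 0.1345 0.09  ] 0.0307 seaty 0.1168 dp [ 6.22 -0.19  8.9 ]
0.095 [0.5688 0.1345 0.095 ] 0.03 seaty 0.1168 dp [ 6.23 -0.18  8.4 ]
0.1 [0.5687 0.1346 0.1   ] 0.0294 seaty 0.1169 dp [ 6.25 -0.18  7.9 ]
0.105 [0.5686 0.1346 0.105 ] 0.0287 seaty 0.1169 dp [ 6.26 -0.18  7.4 ]
```

View pics/s4.png

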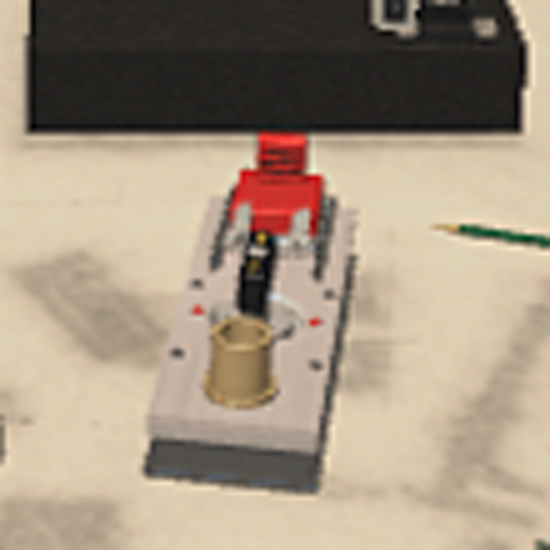

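The side crop shows the bar pointing at the keeper between the tines, and the tab top at about crop (283,140). That puts the tab top at z ≈ 0.09, so I'll pinch with the tips at z ≈ 0.072.

```bash
python3 -m jog '[{"dp":[3.1,-0.2,0],"delta_rot":[0,0,0],"hand":-0.5},{"dp":[3.1,0,3],"delta_rot":[0,0,0],"hand":-0.5},{"dp":[0,0,4],"delta_rot":[0,0,0],"hand":-0.5},{"dp":[0,0,2.7],"delta_rot":[0,0,0],"hand":-0.5},{"dp":[0,0,1],"delta_rot":[0,0,0],"hand":-0.5},{"dp":[0,0,0],"delta_rot":[0,0,0],"hand":-0.2},{"dp":[0,0,0],"delta_rot":[0,0,0],"hand":1},{"dp":[0,0,0],"delta_rot":[0,0,0],"hand":1},{"dp":[0,0,0],"delta_rot":[0,0,0],"hand":1},{"dp":[0,0,0],"delta_rot":[0,0,0],"hand":1}]' 40
```

```text
time_s: 14.08
tool_pos: [0.5697, 0.1341, 0.0728]
orientation: [0.001, 0.123, 0.992, 0.0]
ft_force: [-0.9, -0.1, 6.7]
gripper_width: 0.0094
grasp_force: 42.2
```

```bash
python3 -m jog '[{"dp":[0,-0.7,-0.1],"delta_rot":[0,0,0],"hand":1},{"dp":[0,-0.7,0],"delta_rot":[0,0,0],"hand":1},{"dp":[0,-0.7,0],"delta_rot":[0,0,0],"hand":1},{"dp":[0,-0.7,0],"delta_rot":[0,0,0],"hand":1},{"dp":[0,-0.6,0],"delta_rot":[0,0,0],"hand":1},{"dp":[0,-0.5,0],"delta_rot":[0,0,0],"hand":1},{"dp":[0,-0.4,0],"delta_rot":[0,0,0],"hand":1},{"dp":[0,0,0],"delta_rot":[0,0,0],"hand":1}]'
python3 -m jog '[{"dp":[0,-0.2,0],"delta_rot":[0,0,0],"hand":1},{"dp":[0,-0.2,0],"delta_rot":[0,0,0],"hand":1},{"dp":[0,0,0],"delta_rot":[0,0,0],"hand":1}]'
```

```text
time_s: 15.08
tool_pos: [0.5589, 0.0913, 0.0729]
orientation: [0.0, 0.123, 0.992, -0.0]
ft_force: [3.9, -1.7, -3.9]
gripper_width: 0.0089
grasp_force: 40.8
time_s: 15.45
tool_pos: [0.5584, 0.0893, 0.0729]
orientation: [0.001, 0.123, 0.992, 0.001]
ft_force: [6.7, 7.7, -5.2]
gripper_width: 0.0088
grasp_force: 40.6
```

```bash
python3 -m jog '[{"dp":[0,-0.2,0],"delta_rot":[0,0,0],"hand":1},{"dp":[0,0,0],"delta_rot":[0,0,0],"hand":1},{"dp":[0,0,0],"delta_rot":[0,0,0],"hand":1}]'
```

```text
time_s: 15.82
tool_pos: [0.5584, 0.0893, 0.073]
orientation: [0.001, 0.122, 0.993, 0.003]
ft_force: [9.2, 15.8, -7.8]
gripper_width: 0.009
grasp_force: 40.5
```

Hard stop reached: force rises with no motion, and the tab is at 70 mm. I'll relax the load, release and retreat.

```bash
python3 -m jog '[{"dp":[0,0.2,0],"delta_rot":[0,0,0],"hand":1},{"dp":[0,0,0],"delta_rot":[0,0,0],"hand":0.3},{"dp":[0,0,0],"delta_rot":[0,0,0],"hand":0.3},{"dp":[0,0,0],"delta_rot":[0,0,0],"hand":0.3},{"dp":[0,0,-2],"delta_rot":[0,0,0],"hand":0.3},{"dp":[0,0,-4],"delta_rot":[0,0,0],"hand":0.3},{"dp":[0,0,-4],"delta_rot":[0,0,0],"hand":0.3},{"dp":[-3,0,-2],"delta_rot":[0,0,0],"hand":0.3},{"dp":[-3,-1,0],"delta_rot":[0,0,0],"hand":0.3},{"dp":[0,0,0],"delta_rot":[0,0,0],"hand":0.3},{"dp":[0,0,0],"delta_rot":[0,0,0],"hand":0.3}]'
python3 - <<'E'
from h import *
W=wristT();im=manip.snapshot('wrist');cv2.imwrite('pics/w5.png',im);y=yel(im);print(y)
p=[ray('wrist',u[0],.083,W) for u in y][:2];print((p[0]+p[1])/2,ang(p[1]-p[0]))
E
```

```text
time_s: 17.2
tool_pos: [0.6124, 0.0642, 0.1923]
orientation: [-0.001, 0.123, 0.992, -0.0]
ft_force: [-0.6, 0.2, -0.6]
gripper_width: 0.0296
grasp_force: 0.0
[(array([230.7, 122.6]), np.int32(54)), (array([270.7, 123.9]), np.int32(54))]
[0.5385238  0.01971447 0.083     ] 74.06008477104858
```

View pics/w5.png

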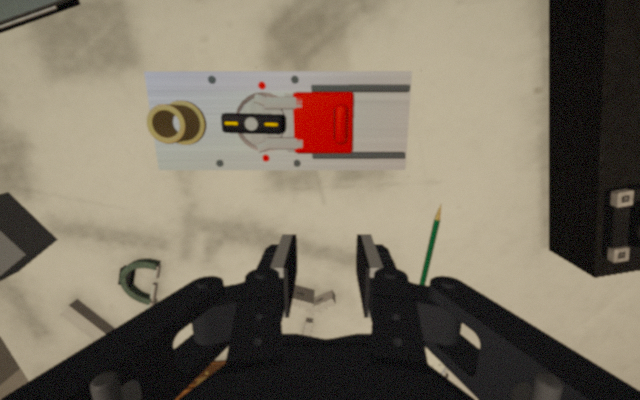

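The picture shows the tines on either side of the bar, the tab at about (340,125) in its home position, and the hand clear of everything.

```bash
python3 -c "
from plant import manip
print(manip.sign_off())"
```

```text
the job is handed in; nothing more can be done
None
```

The job is handed in, with no verdict returned: the T-bolt is seated and turned to within about 2° of the locked line, the keeper is against its hard stop, the bystanders were not touched, and the arm finished clear at about 17 s.

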